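# Open the bay gap and hold the spacer flush

### The job

On the module bay, first turn the black knob until the brass pointer on the sliding carriage lines up with the tip of the dark steel arrow on the white ledge; this leaves only one of the two gaps beside the carriage wide enough for the aluminium spacer. Then take the spacer by its tab out of the wooden box, slide its blade down into that wide gap and press it until its flange is flush on the frame against the springy floor, keeping the pointer on the arrow. Finish while still holding it pressed flush, do not let go; leave the fuse holder, the bracket knuckle and the tape roll alone.

Things in the scene. Friction and masses are not known exactly. Their poses are not given: they have to be found in the camera images.
- bay: Fixed grey frame 106 mm (y) by 94 mm (x), flat top 50 mm above the desk. Origin on the desk below the centre of its opening; x points from the knob (axis at x -125 mm, y 0) to the white scale ledge (x 47 to 87 mm, top 50 mm high), z up. The opening, x and y from -29 to +29 mm, is open above; in it stands the carriage, with a gap on its +y and its -y side, and a springy floor below.
- carriage (a joint): Shift of the aluminium carriage (30 mm in y, 56 mm in x, top level with the frame) along bay +y from the opening's middle, m, within 0.0105. Geared to the knob: 5 mm per rad, counter-clockwise from above moves it to +y; it stays where left. The gap on its -y side runs from y -29 mm to carriage - 15 mm, that on its +y side from carriage + 15 mm to y 29 mm.
- gain_knob (a joint): Angle of the black knob, rad, counter-clockwise from above positive, -2.1 to 2.1; at 0 its grip bar lies along bay x. Stiff friction of about 0.05 N m keeps it where it is left.
- knob_grip (a point): Point on the upright axis of the black knob, 50 mm above the desk, where to grip. The grip bar is 44 mm long, 12 mm thick and stands from 28 to 62 mm above the desk on a disc of 48 mm diameter (disc top 28 mm above the desk).
- pointer (a point): Tip of the flat brass pointer on top of the carriage, 54 mm along bay x from the bay's origin, at the carriage's middle in y.
- mark (a point): Tip of the dark steel arrow (16 mm wide, 29 mm long, 3 mm thick) on the white ledge, pointing at the carriage; axes as the bay's. It lies 6 to 8 mm to the +y or -y side of the bay's middle; a round white plug, 9 mm across, is on the other side. Bring the pointer to this point's bay y, within 2 mm: then the gap on the side away from the arrow is about 21 mm wide, the other 7 mm.
- floor_plate (a joint): How far the springy floor below the carriage is pressed down, m, 0 to 0.009. Its top is 23 mm above the desk at 0. It pushes back with 4 N plus 0.8 N per mm; a spacer seated flush presses it down 5 mm (8 N), and it lifts the spacer again when let go.
- box: Fixed wooden accessory box 120 mm (x) by 90 mm (y), 50 mm high, with a brass latch on its -x face. Origin on the desk below its centre. In its top is a slot 58 mm (x) by 19 mm (y), in whose middle the spacer stands at first, lengthwise along the box's x.
- spacer_tab (a point): Centre of the grip tab of the aluminium spacer (about 160 g): a blade 50 (x) by 13 (y) by 32 mm high, above it a flange 64 by 38 by 5 mm, above that the tab 40 (x) by 12 (y) by 40 mm high. From this point: tab top +20, flange top -20, flange underside -25, blade foot -57 mm. x along the blade, z up; a half turn about z is alike. In the box the flange rests on the box's top.
- spacer_flange (a point): Centre of the underside of the spacer's flange, 25 mm below the tab's centre; flush means level with the bay's top, 50 mm above the desk.
- fuse_holder: White ceramic fuse holder 30 x 56 x 30 mm, a bystander on the desk; origin under its centre.
- knuckle: Chrome speaker bracket knuckle 52 mm across its foot, about 57 mm high, a bystander; origin under its foot.
- tape_roll: Black tape roll 96 mm across, 48 mm high, lying flat, a bystander; origin under its centre.
Things that resemble listed ones, but are neither listed nor needed, are in the scene too. What is shaped like the part that bears spacer_tab but green or purple is not meant.

How it is judged (in metres and radians):
On the way, in this order (a step that is already met when the one before it is completed fails the run):
1. the knob has brought the pointer to the arrow (within 2 mm) (y of pointer in the frame of mark between -0.002 and 0.002 m), for 0.2 s.
2. the spacer is in the wide gap, pressed flush (all of step 1 and z of spacer_flange in the frame of bay between 0.046 and 0.052 m and x of spacer_flange in the frame of bay between -0.009 and 0.009 m and y of spacer_flange in the frame of bay between -0.03 and 0.03 m and angle between spacer_flange's own z axis and vertical below 0.08 rad and value of joint floor_plate above 0.0028 m and contact force between the fingers and spacer above 2 N), for 0.2 s.
At the end, for the whole second after the job is handed in: Pointer within 2 mm of the arrow tip; spacer in the wide gap, upright (0.08 rad), in line with the bay (0.15 rad), within 9 mm of its middle along x, flange within 2 mm of the bay top, floor pressed 2.8 mm or more, at rest, fingers bearing on it with over 2 N (all of step 2 and angle between the x axis of spacer_flange and the x axis of bay, either way round below 0.15 rad and linear speed of spacer below 0.02 m/s); the arm keeps its last pose, push and grip.
It fails at once if the fuse holder is pushed more than 20 mm (distance of fuse_holder from where it was at the start of the episode above 0.02 m).
It fails at once if the bracket knuckle is pushed more than 20 mm (distance of knuckle from where it was at the start of the episode above 0.02 m).
It fails at once if the tape roll is pushed more than 20 mm (distance of tape_roll from where it was at the start of the episode above 0.02 m).
It also fails if it takes over 61 s, if anything falls off the work surface, if the arm or the gripper's body presses on something with over 40 N, if the wrist force passes 120 N, or if a joint passes its speed limit or range.

### The arm

A 7-joint arm with a two-finger parallel gripper is mounted at the origin on the work surface. World frame = base frame: x ahead of the robot, y to its left, z up, the work surface at z = 0. Lengths are in mm, angles in degrees, forces in N, time in s.
With the tool pointing down it reaches from about 400 to 875 mm from the base axis. Payload 19.3 kg.
Tool frame: the origin (TCP) lies on the front face of the gripper's body, between the roots of the fingers; the fingertips stand 73 mm ahead of it and the grasp point (between the pads) lies hold_point_z ahead of it (hold_point_z is the distance from the TCP to the grasp point, in mm); z points along the fingers, y is the direction in which the jaws open and shut (so a half turn about z gives the same grasp; the last joint's range is limited). The gripper opens to 85 mm and grips with 20 to 120 N. Pads are 22 mm wide; open, the fingers measure 114 mm over their backs; the gripper's body (76 mm by 85 mm) begins 54 mm behind the grasp point. The pads swing forward as they close: fully open they stand 13 mm farther back than shut.
Start: joints at [-4.022, 29.874, -2.08, 91.645, 1.215, 58.505, -6.463], TCP at [624.993, -0.025, 303.891] pointing down, gripper open.
Joint ranges: [-166.77, 166.77], [-17.47, 122.26], [-85.68, 81.53], [9.62, 139.38], [-72.42, 252.41], [9.2, 110.78], [-144.41, 144.41]. Speed limits (degrees/s): [108.29, 108.29, 136.94, 136.94, 172.46, 172.46, 172.46].

### API

Orientations are given as [roll, pitch, yaw] about the fixed x, y, z axes, in that order (R = Rz(yaw) Ry(pitch) Rx(roll)).
In Python, from rig import read_state, capture, finish_job, hold_point_z gives the robot as it stands.
- The arm moves only by the tool step_arm, never from a script. Its argument "deltas" is a list of rows, each an object with "twist": the turn, a rotation vector about the world's x, y, z in degrees, a list of three; "xyz": the shift along the world's x, y, z in cm, a list of three; "claw": the opening, from 0 (shut) to 1 (fully open). A call has 1 to 5 rows; each row shifts and turns the commanded pose from where the row before left it; what a row does not reach is not made up. A row lasts 1/12 s, in which the tool goes at most 41.7 mm and 7.16 degrees, less where a joint would pass 70% of its speed; a pose out of reach is approached as far as the arm can. A call is refused whole if a number of a shift passes 4.17 or a number of a turn 7.16, either way. A call with a gripper value outside its range is refused whole. The fingers move at their own pace and stop on an object; the grip force is fixed at half the most. Time passes only in rows, so rows that do not move let the fingers close. It gives the time, the measured TCP pose, the force and the opening at its end, in the units of the state.
- read_state(): the state, without advancing time (a new reading comes with each control period).
- capture(name): name is "scene" or "side" or "wrist"; returns a dict with "color" (480x640x3 uint8, red, green, blue), "vfov" (degrees; the focal length in pixels is half the picture's height over the tangent of half this angle, whatever the lens; pixels are square), "cx", "cy" (the principal point, pixels), "xyz" and "attitude" of the camera in the world. Camera axes: x right, y up, looking along -z (the intrinsics and any distortion apply to the point x, -y, -z); pixel columns grow to the right and rows downward; lengths in mm; the calibration is good to about 2 mm. A picture is of the moment at which its call begins. There is no depth.
- finish_job(): hands the job in, once; it reports no verdict.
The state is a dict: "time": time; "joint_pos": joint angles; "joint_velocities": joint speeds; "joint_torque": joint torques, N m; "tool_pos": TCP position; "tcp_rot": TCP orientation; "force": force on the tool from outside, world axes, zero at the start; "ft_torque": the same for the moment, N m; "opening": finger opening in mm.
Only numpy, scipy, OpenCV 4.12 (cv2) and the standard library are available. Lean on these libraries where they do the work, as an engineer would, in place of code of your own. Each camera call takes 0.05 s, during which the arm holds its last target.

## Working session

There is one attempt and no reset: what is moved stays moved. The work goes in short steps, Python scripts to look and compute and a tool call to move; the robot and the scene stay as the last step left them, time stands still between calls to the robot, and variables do not carry over. Pictures are saved under pics/ and viewed, and the job is handed in when it is done.

Besides the shell and the picture viewer there is one more tool, called as a command line: name --argument value ..., lists and objects as JSON in quotes. step_arm: Moves the arm, as the interface text tells. Its arguments: {"type":"object","properties":{"deltas":{"type":"array"}},"required":["deltas"]}

```bash
mkdir -p pics; ls
python3 - <<'E'
from rig import *
import cv2
print(read_state()); print(hold_point_z)
for n in ["scene","side","wrist"]:
    c=capture(n); cv2.imwrite(f"pics/{n}0.png",c["color"][:,:,::-1]); print(n,{k:v for k,v in c.items() if k!="color"})
E
```

```text
pics
{'time': 0.0, 'joint_pos': array([-4.02496634, 29.91045859, -2.08129809, 91.67194025,  1.21340677,
       58.50479561, -6.46155094]), 'joint_velocities': array([ 0.05988826,  0.04406523,  0.00299726,  0.08306015, -0.03172393,
       -0.01206358,  0.02445426]), 'joint_torque': array([-4.24098413e-03, -9.27110124e+01,  1.97758444e+00, -3.69928443e+01,
        1.76317629e-02,  8.19846697e-03, -6.58496788e-05]), 'tool_pos': array([6.24755472e+02, 4.09934621e-03, 3.03323045e+02]), 'tcp_rot': array([-1.79934910e+02,  3.59876285e-03,  9.00028592e+01]), 'force': array([ 0.17403103, -0.36359292, -0.59556258]), 'ft_torque': array([ 0.05021422, -0.02894625, -0.05026834]), 'opening': 85.76243455400487}
53.900000000000006
scene {'vfov': 55.45430875855471, 'cx': 317.3533386302435, 'cy': 241.27199146201937, 'xyz': array([1363.46039729, -139.91341946,  719.02197899]), 'attitude': array([50.72898256, -0.26676588, 79.90957365])}
side {'vfov': 46.27363182882672, 'cx': 313.66791798476453, 'cy': 245.32941220505202, 'xyz': array([ 374.74155823,  954.34152324, 1116.77235933]), 'attitude': array([  43.70101324,   -0.54080371, -166.69793762])}
wrist {'vfov': 59.60670085545452, 'cx': 325.9592543705378, 'cy': 243.20003508494946, 'xyz': array([624.78226409,  79.1552329 , 372.95263446]), 'attitude': array([-18.05651623,  -0.0240255 ,  -0.05005047])}
```

View pics/scene0.png

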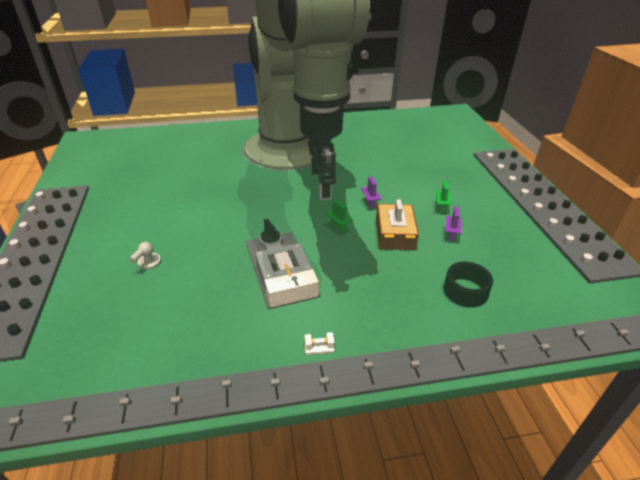

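View pics/side0.png

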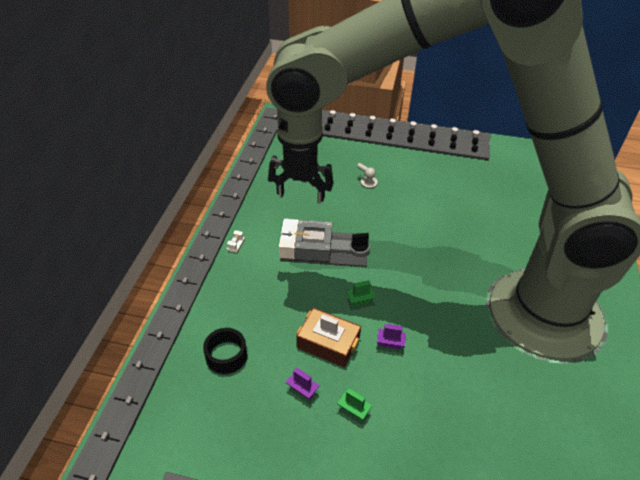

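View pics/wrist0.png

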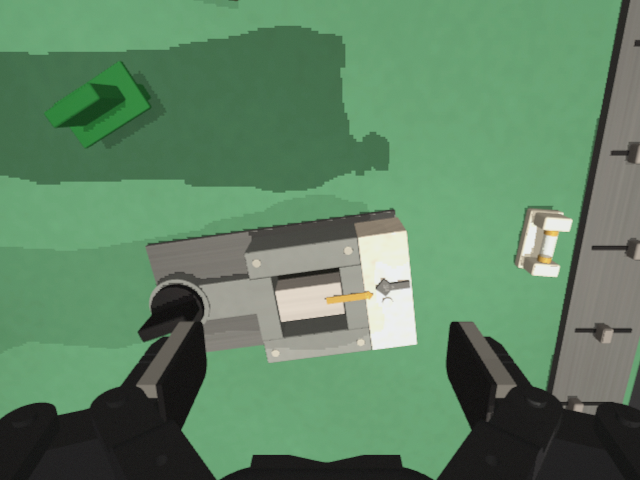

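```bash
cat > h.py <<'E'
import numpy as np, cv2
from scipy.spatial.transform import Rotation as Rn
from rig import *
def grab(n,name):
    c=capture(n); cv2.imwrite(f"pics/{name}.png",c["color"][:,:,::-1]); 
    np.save(f"pics/{name}.npy",{k:v for k,v in c.items() if k!="color"},allow_pickle=True); return c
def load(name): return np.load(f"pics/{name}.npy",allow_pickle=True).item()
def ray(c,u,v):
    f=240/np.tan(np.radians(c["vfov"]/2))
    d=np.array([(u-c["cx"])/f,-(v-c["cy"])/f,-1.])
    R=Rn.from_euler("xyz",c["attitude"],degrees=True).as_matrix()
    return np.array(c["xyz"]),R@d
def plane(c,u,v,z):
    o,d=ray(c,u,v); return o+d*(z-o[2])/d[2]
def tri(c1,p1,c2,p2):
    o1,d1=ray(c1,*p1);o2,d2=ray(c2,*p2);d1/=np.linalg.norm(d1);d2/=np.linalg.norm(d2)
    s=np.linalg.lstsq(np.stack([d1,-d2],1),o2-o1,rcond=None)[0]
    a=o1+s[0]*d1;b=o2+s[1]*d2; return (a+b)/2,np.linalg.norm(a-b)
def crop(name,x0,y0,x1,y1,s,out):
    im=cv2.imread(f"pics/{name}.png")[y0:y1,x0:x1]; cv2.imwrite(f"pics/{out}.png",cv2.resize(im,None,fx=s,fy=s,interpolation=cv2.INTER_CUBIC))
E
python3 - <<'E'
from h import *
for n in ["scene","side","wrist"]: grab(n,n+"1")
crop("wrist1",140,200,430,370,2.7,"c1")
crop("side1",180,200,420,440,2.5,"c2")
crop("scene1",320,160,500,310,4,"c3")
E
```

```text
(no output)
```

View pics/c1.png

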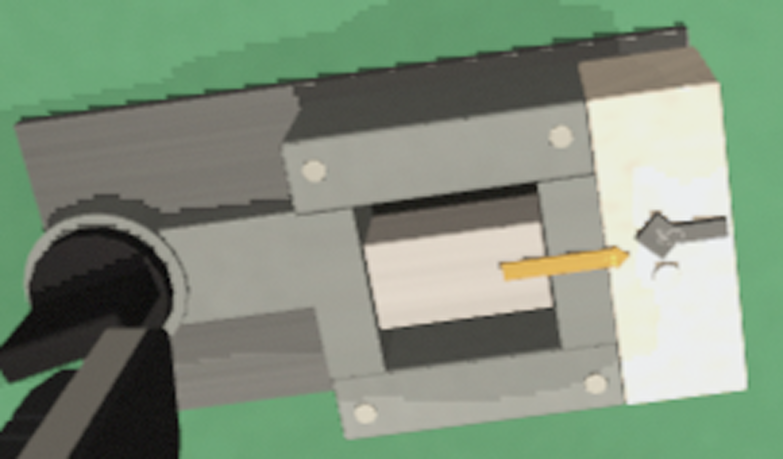

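View pics/c2.png

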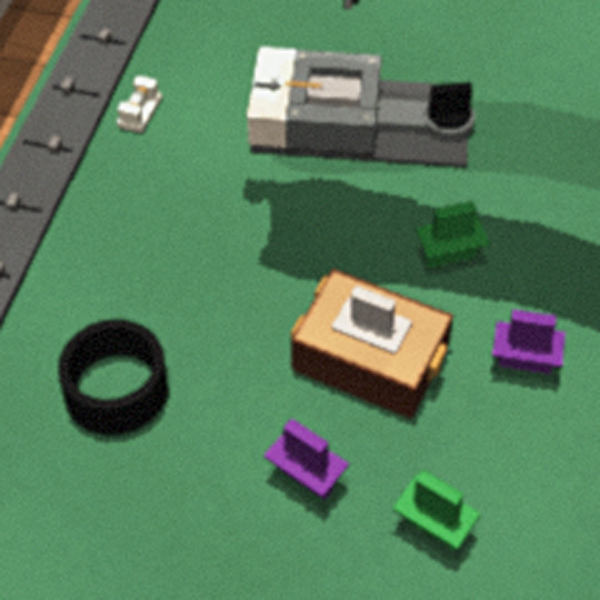

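View pics/c3.png

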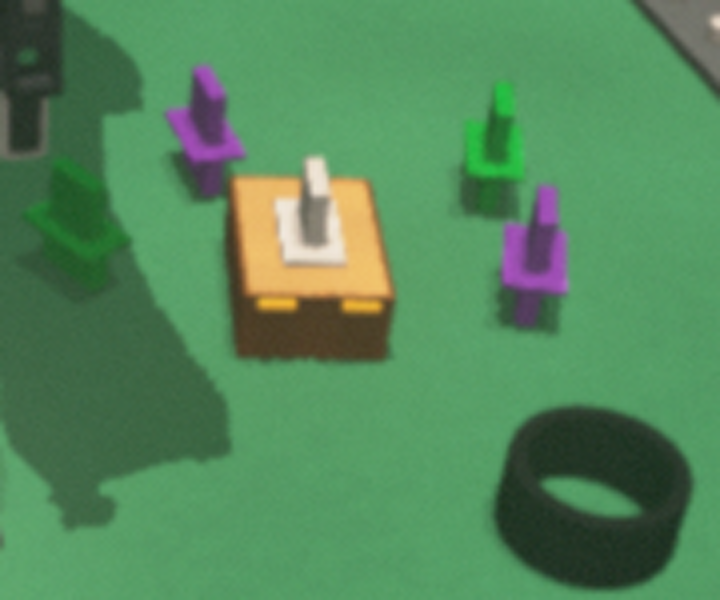

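Run:
```python
from h import *
w=load("wrist1"); s=load("side1"); sc=load("scene1")
cp=lambda x,y:(140+(x+.5)/2.7-.5,200+(y+.5)/2.7-.5)
c2=lambda x,y:(180+(x+.5)/2.5-.5,200+(y+.5)/2.5-.5)
c3=lambda x,y:(320+(x+.5)/4-.5,160+(y+.5)/4-.5)
P=[plane(w,*cp(*p),50)[:2] for p in [(284,145),(584,103),(622,402),(345,437)]]
P=np.array(P);print(P.round(1),"centre",P.mean(0), [np.linalg.norm(P[i]-P[i-1]).round(1) for i in range(4)])
e=(P[1]-P[0]+P[2]-P[3]);yaw=np.degrees(np.arctan2(e[1],e[0]));print("yaw",yaw)
O=P.mean(0);c,sn=np.cos(np.radians(yaw)),np.sin(np.radians(yaw));B=np.array([[c,sn],[-sn,c]])
for n,p,z in [("arrow",(637,240),51.5),("ptr",(630,256),51.5),("plug",(667,268),50),("knobdisc far",(108,212),28),("sq",(540,182),50),("sq2",(556,346),50),("car",(364,243),50),("car",(541,222),50),("car",(382,330),50),("car",(552,308),50)]:
    print(n,(B@(plane(w,*cp(*p),z)[:2]-O)).round(1))
# side: bay frame far corners tri
print("tri", tri(w,cp(284,145),s,c2(382,102)), tri(w,cp(345,437),s,c2(380,57)))
# spacer
for nm,a,b in [("tab top end",(315,160),(0,0))]: pass
print("box top corners side",[plane(s,*c2(*p),50)[:2].round(1) for p in [(334,272),(452,316),(417,388),(292,342)]])
print("box top corners scene",[plane(sc,*c3(*p),50)[:2].round(1) for p in [(232,178),(370,178),(393,297),(243,293)]])
print("flange side",[plane(s,*c2(*p),55)[:2].round(1) for p in [(358,288),(411,326),(400,350),(333,325)]])
print("flange scene",[plane(sc,*c3(*p),55)[:2].round(1) for p in [(277,200),(335,200),(346,264),(287,266)]])
print("tabtop side",[plane(s,*c2(*p),95)[:2].round(1) for p in [(353,290),(396,309)]])
for nm,p in [("tape",(112,375)),("fuse",(138,105))]: print(nm,plane(s,*c2(*p),24)[:2])
```

```text
[[ 558.8  -34.9]
 [ 649.3  -21.7]
 [ 663.9 -124.2]
 [ 572.7 -137.3]] centre [611.17879468 -79.52101259] [np.float64(103.4), np.float64(91.5), np.float64(103.6), np.float64(92.2)]
yaw 8.24679084452887
arrow [56.8  5.7]
ptr [54.1  0.6]
plug [65.2 -5.9]
knobdisc far [-113.2   30.1]
sq [29.6 28.6]
sq2 [ 27.1 -28.2]
car [-27.4  16.3]
car [28.1 15.4]
car [-27.2 -14.4]
car [ 27.6 -14.5]
tri (array([556.89833942, -29.24057849,  83.25607668]), np.float64(19.886091542216207)) (array([ 572.14438176, -139.73261029,   46.3521829 ]), np.float64(0.09961523336230788))
box top corners side [array([552.7, 161.8]), array([434.9, 185.4]), array([451.6, 269.3]), array([571.5, 248.2])]
box top corners scene [array([436. , 185.8]), array([451. , 273.5]), array([571.5, 245.7]), array([552.8, 159.3])]
flange side [array([525.7, 178.4]), array([469.2, 208.8]), array([473.8, 236.9]), array([538.8, 224.6])]
flange scene [array([471.2, 204.6]), array([477.4, 240.6]), array([542.2, 225.9]), array([538.1, 190.4])]
tabtop side [array([523.9, 210.8]), array([482.1, 222.1])]
tape [726.77068316 304.74280755]
fuse [814.88168312 -26.71882494]
```

Candidates for the spacer: silver on the box (scene 398,211 / side 329,327). The purple ones (scene 372,190; 454,223) and green ones (scene 340,213; 444,195) are excluded by colour, and the close crop confirms the silver one. The arrow tip is at wrist (376,289), on the bay's +y side. The plug is on the −y side at about (387,299). Now I move above the knob.

step_arm --deltas '[{"xyz":[-1.2,-0.9,-0.9],"twist":[0,0,-7],"claw":0.6},{"xyz":[-1.2,-0.9,-0.9],"twist":[0,0,-7],"claw":0.6},{"xyz":[-1.2,-0.9,-0.9],"twist":[0,0,-7],"claw":0.6},{"xyz":[-1.2,-0.9,-0.9],"twist":[0,0,-7],"claw":0.6},{"xyz":[-1.2,-0.9,-0.9],"twist":[0,0,-7],"claw":0.6}]'

```text
time: 0.72
tool_pos: [564.3, -45.5, 258.6]
tcp_rot: [180.0, -0.0, 54.6]
force: [0.4, -0.2, 0.4]
opening: 51.0
```

step_arm --deltas '[{"xyz":[-1.2,-0.9,-0.9],"twist":[0,0,-7],"claw":0.6},{"xyz":[-1.2,-0.9,-0.9],"twist":[0,0,-7],"claw":0.6},{"xyz":[-1.2,-0.9,-0.9],"twist":[0,0,-7],"claw":0.6},{"xyz":[-1.2,-0.9,-0.9],"twist":[0,0,-7],"claw":0.6},{"xyz":[-1.2,-0.9,-0.9],"twist":[0,0,-7],"claw":0.6}]'

```text
time: 1.13
tool_pos: [504.4, -90.4, 213.6]
tcp_rot: [180.0, -0.0, 19.7]
force: [0.1, 0.0, 0.1]
opening: 51.2
```

step_arm --deltas '[{"xyz":[-1.2,-0.6,-0.9],"twist":[0,0,-6],"claw":0.6},{"xyz":[0,0,0],"twist":[0,0,0],"claw":0.6},{"xyz":[0,0,0],"twist":[0,0,0],"claw":0.6}]'

```text
time: 1.38
tool_pos: [492.8, -96.0, 204.8]
tcp_rot: [-180.0, 0.0, 14.1]
force: [0.7, -0.1, 0.2]
opening: 51.3
```

Run:
```python
from h import *
grab("wrist","wrist2"); s=read_state();print(s["time"],s["tool_pos"],s["tcp_rot"],s["joint_pos"],s["opening"])
```

```text
1.4333 [493.48849214 -95.74111764 205.12980283] [-1.79999352e+02 -2.20583083e-02  1.41485503e+01] [ -7.90160413  28.05448342  16.08401892 115.68903189 -12.28361964
  37.81560504 -59.7196949 ] 51.05153342543378
```

View pics/wrist2.png

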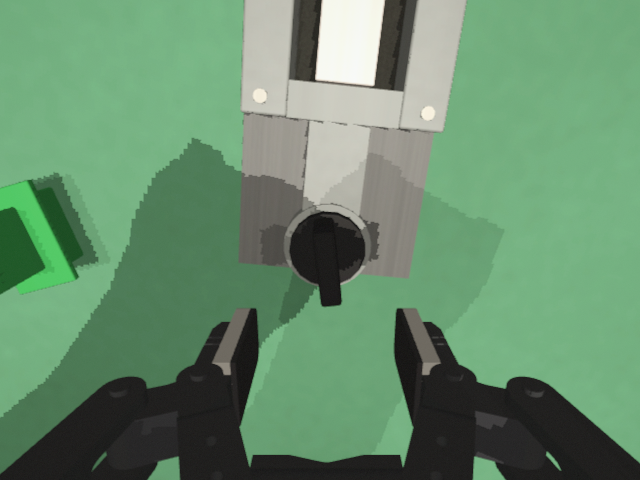

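Run:
```python
from h import *
im=cv2.imread("pics/wrist2.png")[190:320,260:400]
im=np.clip(im.astype(float)*3,0,255).astype(np.uint8)
cv2.imwrite("pics/c4.png",cv2.resize(im,None,fx=4.5,fy=4.5,interpolation=cv2.INTER_CUBIC))
```

```text
(no output)
```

View pics/c4.png

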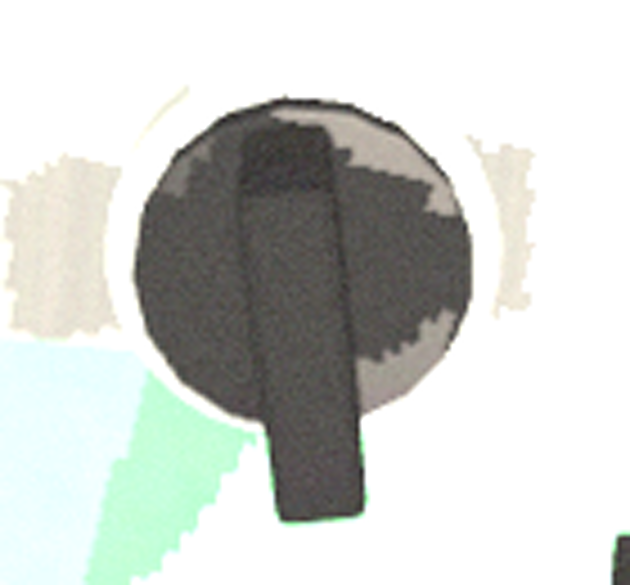

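Run:
```python
from h import *
w=load("wrist2"); s=load("side1"); sc=load("scene1")
cp=lambda x,y:(260+(x+.5)/4.5-.5,190+(y+.5)/4.5-.5)
Q=np.array([plane(w,*cp(*p),62)[:2] for p in [(240,190),(332,190),(365,515),(278,522)]])
print(Q.round(1),Q.mean(0),[np.linalg.norm(Q[i]-Q[i-1]).round(1) for i in range(4)])
e=Q[0]+Q[1]-Q[2]-Q[3];print("bar ang",np.degrees(np.arctan2(e[1],e[0])))
print("disc",plane(w,*cp(303,260),28), plane(w,*cp(135,268),28),plane(w,*cp(472,250),28))
pts=[(260,96),(428,113)]
c1=lambda x,y:(140+(x+.5)/2.7-.5,200+(y+.5)/2.7-.5)
w1=load("wrist1")
for a,b in [((260,96),(314,171)),((428,113),(365,413)),((241,111),(284,145)),((441,131),(345,437))]: print(tri(w,a,w1,c1(*b)))
```

```text
[[ 507.4  -85.6]
 [ 510.   -96.1]
 [ 470.2 -110.5]
 [ 466.7 -100.2]] [488.58916148 -98.07283267] [np.float64(43.3), np.float64(10.8), np.float64(42.3), np.float64(10.9)]
bar ang 19.81542295333834
disc [489.74015532 -97.72800665  28.        ] [482.99998056 -75.51777286  28.        ] [ 496.77499063 -119.93470916   28.        ]
(array([567.13311679, -43.43975163,  49.50962767]), np.float64(0.35610953640675524))
(array([ 579.67881844, -128.45085741,   49.68131388]), np.float64(0.12369211006879055))
(array([557.93070411, -35.31478959,  48.43790535]), np.float64(1.0235005867743803))
(array([ 572.73689015, -137.85254385,   49.34506006]), np.float64(0.3242036936350255))
```

step_arm --deltas '[{"xyz":[-0.42,-0.21,-2],"twist":[0,0,6],"claw":0.6},{"xyz":[0,0,-3],"twist":[0,0,0],"claw":0.6},{"xyz":[0,0,-3],"twist":[0,0,0],"claw":0.6},{"xyz":[0,0,-1.9],"twist":[0,0,0],"claw":0.6},{"xyz":[0,0,0],"twist":[0,0,0],"claw":0.5}]'

```text
time: 1.85
tool_pos: [488.2, -97.5, 103.2]
tcp_rot: [-179.9, 0.2, 20.1]
force: [-1.8, 0.7, -0.5]
opening: 43.2
```

step_arm --deltas '[{"xyz":[0,0,0],"twist":[0,0,0],"claw":0},{"xyz":[0,0,0],"twist":[0,0,0],"claw":0},{"xyz":[0,0,0],"twist":[0,0,0],"claw":0},{"xyz":[0,0,0],"twist":[0,0,0],"claw":0},{"xyz":[0,0,0],"twist":[0,0,0],"claw":0}]'

```text
time: 2.27
tool_pos: [489.5, -97.5, 107.5]
tcp_rot: [180.0, -0.1, 20.1]
force: [-2.2, 3.5, 5.0]
opening: 10.8
```

Run:
```python
from h import *
grab("wrist","wrist3"); s=read_state();print(s["time"],s["tool_pos"],s["tcp_rot"],s["force"],s["opening"])
```

```text
2.3167 [489.5250492  -97.42274822 107.51016889] [ 1.79999255e+02 -1.22231839e-01  2.00696362e+01] [-3.12420935  4.74359369  5.05011766] 10.793902352373367
```

View pics/wrist3.png

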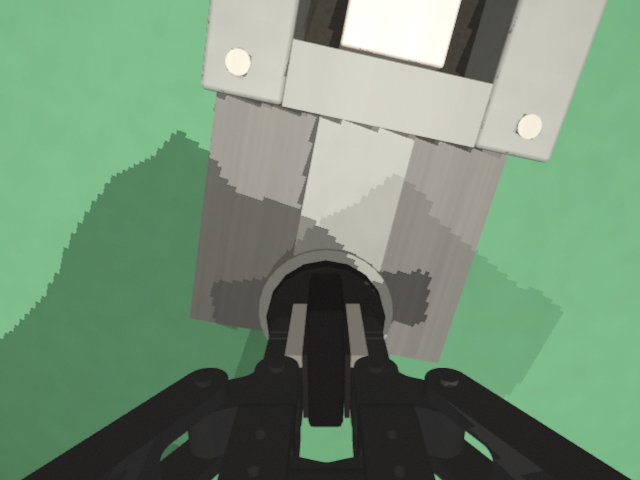

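step_arm --deltas '[{"xyz":[0,0,0.3],"twist":[0,0,2],"claw":0},{"xyz":[0,0,0],"twist":[0,0,6],"claw":0},{"xyz":[0,0,0],"twist":[0,0,6],"claw":0},{"xyz":[0,0,0],"twist":[0,0,6],"claw":0},{"xyz":[0,0,0],"twist":[0,0,6],"claw":0}]'

```text
time: 2.73
tool_pos: [488.6, -96.8, 109.0]
tcp_rot: [-179.9, -0.0, 46.5]
force: [1.8, 8.8, -27.8]
opening: 10.8
```

step_arm --deltas '[{"xyz":[0,0,0],"twist":[0,0,6],"claw":0},{"xyz":[0,0,0],"twist":[0,0,6],"claw":0},{"xyz":[0,0,0],"twist":[0,0,6],"claw":0},{"xyz":[0,0,0],"twist":[0,0,6],"claw":0},{"xyz":[0,0,0],"twist":[0,0,6],"claw":0}]'

```text
time: 3.15
tool_pos: [487.9, -96.5, 108.9]
tcp_rot: [-179.9, -0.0, 76.5]
force: [-4.0, 12.8, -21.5]
opening: 10.8
```

step_arm --deltas '[{"xyz":[0,0,0],"twist":[0,0,6],"claw":0},{"xyz":[0,0,0],"twist":[0,0,0],"claw":0},{"xyz":[0,0,0],"twist":[0,0,0],"claw":0}]'

```text
time: 3.4
tool_pos: [487.7, -96.5, 108.9]
tcp_rot: [-179.8, -0.1, 82.2]
force: [-3.3, 14.0, -19.8]
opening: 10.9
```

Run:
```python
from h import *
for n in ["scene","side","wrist"]: grab(n,n+"4")
crop("scene4",230,210,330,310,6,"c5")
crop("side4",270,210,380,270,7,"c6")
s=read_state();print(s["time"],s["tool_pos"],s["tcp_rot"],s["force"],s["ft_torque"],s["opening"])
```

```text
3.55 [487.7244763  -96.44473141 108.9339864 ] [-1.79842020e+02 -4.75761449e-02  8.21892307e+01] [ -4.0135905   13.75535002 -19.79446295] [2.82301034 0.93551072 0.11286591] 10.62629381075933
```

View pics/c5.png

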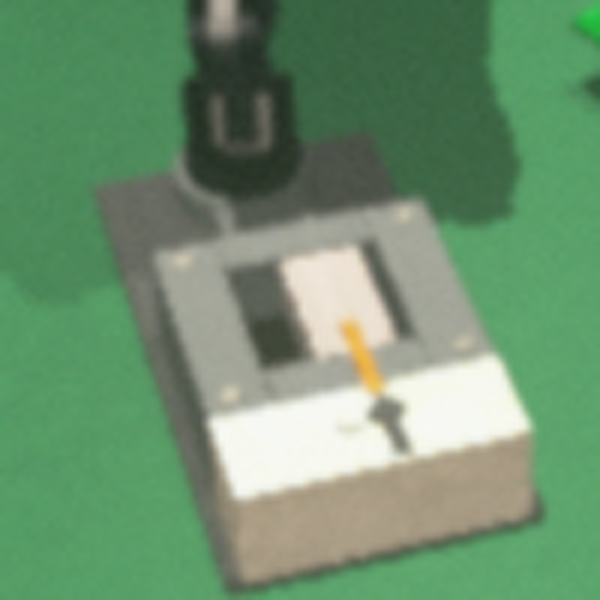

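View pics/c6.png

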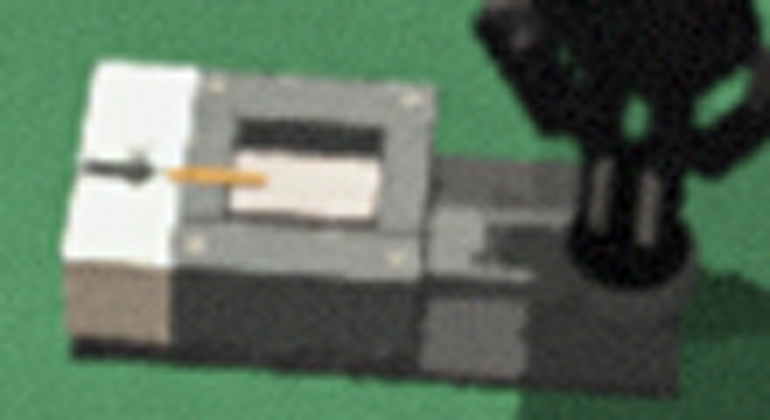

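View pics/wrist4.png

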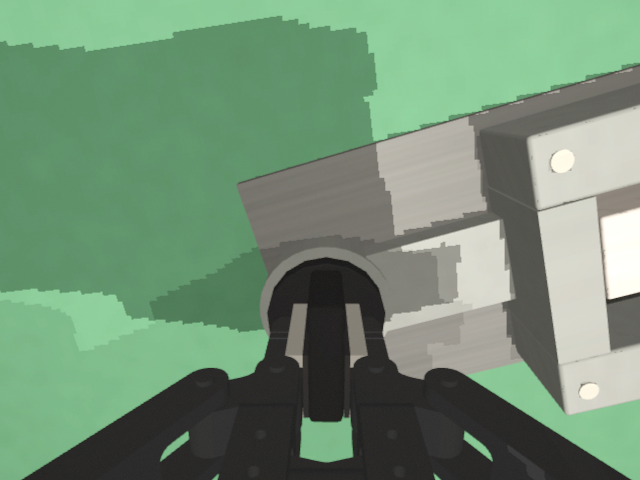

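Run:
```python
from h import *
s=load("side4"); sc=load("scene4")
c6=lambda x,y:(270+(x+.5)/7-.5,210+(y+.5)/7-.5)
c5=lambda x,y:(230+(x+.5)/6-.5,210+(y+.5)/6-.5)
for nm,c,f,scr,A in [("side",s,c6,[(216,83),(410,98),(397,258),(195,244)],dict(ptrtip=(168,174),ptrroot=(265,181),atip=(156,173),atail=(88,166),carA=(233,150),carB=(230,212))),
 ("scene",sc,c5,[(182,261),(405,214),(464,342),(230,393)],dict(ptrtip=(378,390),ptrroot=(348,324),atip=(383,397),atail=(403,449),carA=(320,358),carB=(398,340)))]:
    S=np.array([plane(c,*f(*p),50)[:2] for p in scr]); O=S.mean(0)
    e=(S[0]-S[1]+S[3]-S[2]) if nm=="side" else (S[2]-S[1]+S[3]-S[0]); e/=np.linalg.norm(e)
    B=np.array([[e[0],e[1]],[-e[1],e[0]]]); print(nm,O,np.degrees(np.arctan2(e[1],e[0])), (B@(S-O).T).T.round(1).tolist())
    for k,p in A.items(): print(k,(B@(plane(c,*f(*p),53 if k[0]=='a' else 50 if k[0]=='c' else 51.5)[:2]-O)).round(2))
```

```text
side [610.94968335 -81.58463055] 7.92360448325246 [[38.9, -43.8], [-37.2, -43.2], [-38.9, 43.2], [37.2, 43.8]]
ptrtip [51.46  9.47]
ptrroot [14.26  9.39]
atip [55.87 10.88]
atail [82.14  9.82]
carA [28.34 -7.5 ]
carB [25.91 25.71]
scene [608.64721762 -79.27789842] 8.298166426926588 [[-37.5, -43.5], [-38.1, 43.5], [37.9, 43.3], [37.7, -43.3]]
ptrtip [53.99  6.45]
ptrroot [17.18  5.68]
atip [59.51  6.74]
atail [86.54  6.11]
carA [29.98 -8.34]
carB [29.48 20.94]
```

step_arm --deltas '[{"xyz":[0,0,-0.1],"twist":[0,0,5],"claw":0},{"xyz":[0,0,0],"twist":[0,0,0],"claw":0},{"xyz":[0,0,0],"twist":[0,0,0],"claw":0},{"xyz":[0,0,0],"twist":[0,0,0],"claw":0.5},{"xyz":[0,0,0],"twist":[0,0,0],"claw":0.5}]'

```text
time: 3.97
tool_pos: [489.4, -98.3, 109.1]
tcp_rot: [179.9, 0.0, 87.1]
force: [0.3, -0.3, 1.1]
opening: 33.8
```

step_arm --deltas '[{"xyz":[0,0,0],"twist":[0,0,0],"claw":0.5},{"xyz":[0,0,3],"twist":[0,0,0],"claw":0.5},{"xyz":[0,0,3.5],"twist":[0,0,0],"claw":0.6},{"xyz":[2,0.4,3.5],"twist":[0,0,0],"claw":0.8},{"xyz":[4,0.4,2],"twist":[0,0,0],"claw":1}]'

```text
time: 4.38
tool_pos: [545.1, -91.4, 231.2]
tcp_rot: [179.9, 0.1, 86.9]
force: [1.8, -1.1, 0.5]
opening: 73.6
```

step_arm --deltas '[{"xyz":[4,0.4,2],"twist":[0,0,0],"claw":1},{"xyz":[2,0.2,0],"twist":[0,0,0],"claw":1},{"xyz":[0,0,0],"twist":[0,0,0],"claw":1},{"xyz":[0,0,0],"twist":[0,0,0],"claw":1}]'

```text
time: 4.72
tool_pos: [603.5, -84.7, 245.2]
tcp_rot: [180.0, 0.0, 87.0]
force: [-0.8, 0.3, -0.1]
opening: 85.4
```

Run:
```python
from h import *
grab("wrist","wrist5")
s=read_state();print(s["time"],s["tool_pos"],s["tcp_rot"],s["force"],s["opening"])
```

```text
4.7667 [602.59899177 -84.9415805  244.93965379] [-1.79971492e+02  2.95681196e-02  8.70058791e+01] [-0.18376366  0.00029601 -0.06895102] 85.43406289045988
```

View pics/wrist5.png

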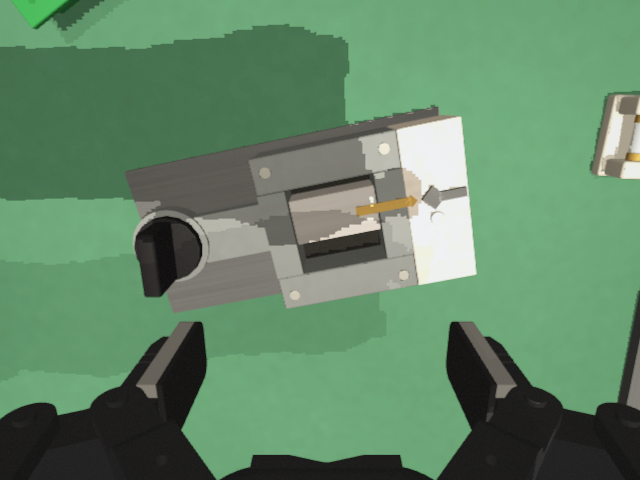

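Run:
```python
from h import *
crop("wrist5",240,110,490,320,3.2,"c7")
```

```text
(no output)
```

View pics/c7.png

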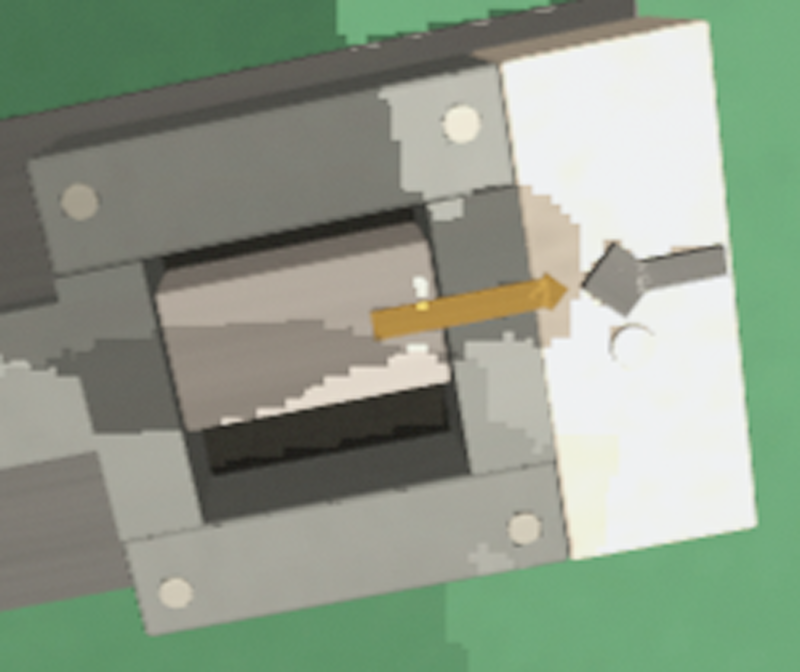

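Run:
```python
from h import *
c=load("wrist5")
f=lambda x,y:(240+(x+.5)/3.2-.5,110+(y+.5)/3.2-.5)
S=np.array([plane(c,*f(*p),50)[:2] for p in [(80,202),(461,124),(525,529),(176,593)]]);O=S.mean(0)
e=S[1]-S[0]+S[2]-S[3];e/=np.linalg.norm(e);B=np.array([[e[0],e[1]],[-e[1],e[0]]])
print(O,np.degrees(np.arctan2(e[1],e[0])),(B@(S-O).T).T.round(1).tolist())
for k,p,z in [("ptr tip",(568,290),51.5),("ptr root",(373,326),51.5),("atip",(582,285),53),("atip50",(582,285),50),("atail",(726,261),53),("a1",(612,243),53),("a2",(626,315),53),("plug",(631,345),50),
 ("carTL",(157,293),50),("carTR",(425,240),50),("carBL",(190,431),50),("carBR",(449,381),50),("opTL",(147,262),50),("opBL",(205,522),50),("opBR",(470,473),50)]: print(k,(B@(plane(c,*f(*p),z)[:2]-O)).round(2))
# wrist1 screws
```

```text
[611.19054622 -80.3271232 ] 8.320127424476198 [[-38.0, 43.0], [37.9, 43.1], [38.2, -43.1], [-38.0, -43.0]]
ptr tip [53.63  6.95]
ptr root [14.12  7.36]
atip [56.23  7.79]
atip50 [56.79  7.03]
atail [84.73  6.97]
a1 [63.08 14.98]
a2 [ 6.408e+01 -1.000e-02]
plug [65.  -7.3]
carTL [-27.24  22.25]
carTR [27.35 22.22]
carBL [-27.05  -7.59]
carBR [27.44 -7.52]
opTL [-27.78  28.79]
opBL [-28.33 -28.1 ]
opBR [ 28.6  -28.26]
```

step_arm --deltas '[{"xyz":[-0.66,2,0],"twist":[0,0,-6.6],"claw":1},{"xyz":[-0.66,2,0],"twist":[0,0,-6.6],"claw":1},{"xyz":[-0.66,2,0],"twist":[0,0,-6.6],"claw":1},{"xyz":[-0.66,2,0],"twist":[0,0,-6.6],"claw":1},{"xyz":[-0.66,2,0],"twist":[0,0,-6.6],"claw":1}]'

```text
time: 5.18
tool_pos: [568.7, 15.5, 245.1]
tcp_rot: [-180.0, 0.0, 53.6]
force: [0.8, 0.3, -0.3]
opening: 85.3
```

step_arm --deltas '[{"xyz":[-0.66,2,0],"twist":[0,0,-6.6],"claw":1},{"xyz":[-0.66,2,0],"twist":[0,0,-6.6],"claw":1},{"xyz":[-0.66,2,0],"twist":[0,0,-6.6],"claw":1},{"xyz":[-0.66,2,0],"twist":[0,0,-6.6],"claw":1},{"xyz":[-0.66,2,0],"twist":[0,0,-6.6],"claw":1}]'

```text
time: 5.6
tool_pos: [535.8, 115.4, 245.1]
tcp_rot: [180.0, 0.0, 20.6]
force: [-0.3, -1.0, 0.7]
opening: 85.3
```

step_arm --deltas '[{"xyz":[-0.66,2,0],"twist":[0,0,-6.6],"claw":1},{"xyz":[-0.66,2,0],"twist":[0,0,-6.6],"claw":1},{"xyz":[-0.66,2,0],"twist":[0,0,-6.6],"claw":1},{"xyz":[-0.66,2,0],"twist":[0,0,-6.6],"claw":1},{"xyz":[-0.66,2,0],"twist":[0,0,-6.6],"claw":0.7}]'

```text
time: 6.02
tool_pos: [503.0, 215.3, 245.2]
tcp_rot: [180.0, 0.0, -12.4]
force: [-0.4, 1.3, 0.0]
opening: 75.6
```

step_arm --deltas '[{"xyz":[0,0,0],"twist":[0,0,0],"claw":0.7},{"xyz":[0,0,0],"twist":[0,0,0],"claw":0.7}]'

```text
time: 6.18
tool_pos: [503.0, 215.7, 245.0]
tcp_rot: [180.0, 0.0, -11.9]
force: [0.8, -0.3, 0.5]
opening: 59.4
```

Run:
```python
from h import *
grab("wrist","wrist6")
s=read_state();print(s["time"],s["tool_pos"],s["tcp_rot"],s["joint_pos"],s["opening"])
```

```text
6.2333 [503.5398388  214.68812089 245.06838086] [ 1.79971983e+02  8.09657537e-03 -1.18932080e+01] [ -40.31064915   27.90840566   15.03653789  107.39690404   -9.70357383
   45.94894364 -122.06637351] 59.65838433129705
```

View pics/wrist6.png

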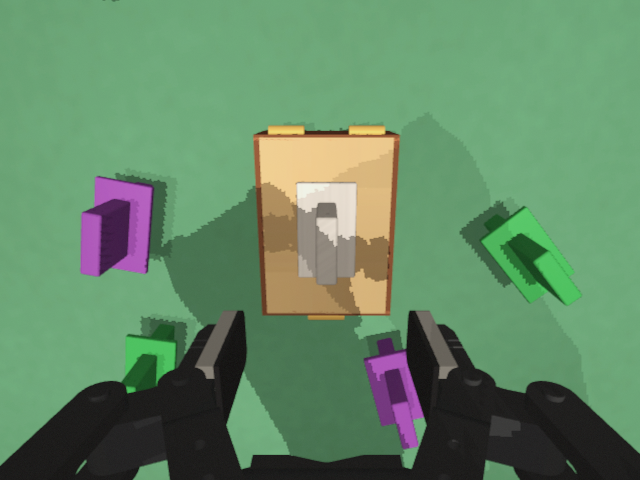

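Run:
```python
from h import *
crop("wrist6",250,120,410,325,2.9,"c8")
crop("scene1",370,190,430,250,9,"c9")
```

```text
(no output)
```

View pics/c8.png

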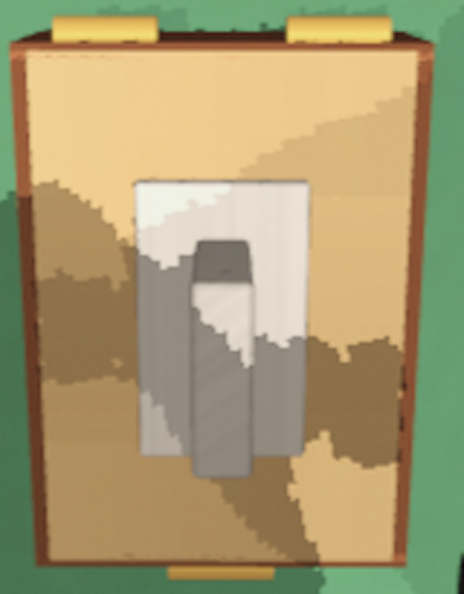

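View pics/c9.png

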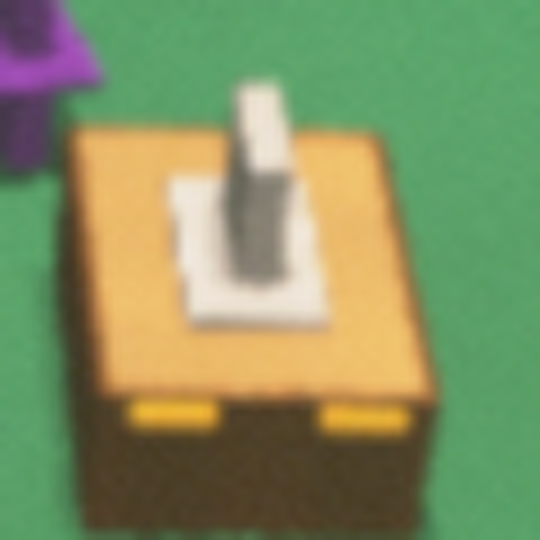

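Run:
```python
from h import *
w=load("wrist6");sc=load("scene1")
f=lambda x,y:(250+(x+.5)/2.9-.5,120+(y+.5)/2.9-.5)
g=lambda x,y:(370+(x+.5)/9-.5,190+(y+.5)/9-.5)
for a,b in [((192,284),(245,172)),((253,284),(291,170)),((192,476),(236,84)),((252,476),(279,84)),((308,182),(328,322)),((134,182),(190,325))]: print(tri(w,f(*a),sc,g(*b)))
T=np.array([plane(w,*f(*p),95)[:2] for p in [(192,284),(253,284),(252,476),(192,476)]])
F=np.array([plane(w,*f(*p),55)[:2] for p in [(134,182),(308,182),(302,457),(141,455)]])
for Q in (T,F):
    e=Q[0]+Q[1]-Q[2]-Q[3]; print(Q.mean(0),np.degrees(np.arctan2(e[1],e[0])),[np.linalg.norm(Q[i]-Q[i-1]).round(1) for i in range(4)])
```

```text
(array([523.16746246, 210.63451423,  92.13681517]), np.float64(12.365631202823666))
(array([527.3353717 , 209.41484514,  98.52677048]), np.float64(10.244347968740076))
(array([485.41351553, 219.40827773,  93.77309905]), np.float64(11.352132000547396))
(array([491.75368269, 217.15713762, 101.57398878]), np.float64(10.918938580385767))
(array([544.24447738, 205.64504218,  66.49206789]), np.float64(34.933778959383126))
(array([534.17426953, 209.71707352,  49.44697786]), np.float64(36.754955738511704))
[506.21302257 214.56692189] -12.04212595384375 [np.float64(38.8), np.float64(11.4), np.float64(38.8), np.float64(11.8)]
[506.16261576 214.74911635] -11.81049601737981 [np.float64(63.2), np.float64(37.3), np.float64(63.7), np.float64(37.1)]
```

step_arm --deltas '[{"xyz":[0.31,-0.05,-3],"twist":[0,0,0],"claw":0.6},{"xyz":[0,0,-3],"twist":[0,0,0],"claw":0.6},{"xyz":[0,0,-3],"twist":[0,0,0],"claw":0.6},{"xyz":[0,0,-1.7],"twist":[0,0,0],"claw":0.6},{"xyz":[0,0,0],"twist":[0,0,0],"claw":0.6}]'

```text
time: 6.65
tool_pos: [505.9, 212.6, 135.0]
tcp_rot: [179.8, 0.2, -12.0]
force: [-0.7, -0.6, -0.5]
opening: 51.2
```

Run:
```python
from h import *
grab("wrist","wrist7")
s=read_state();print(s["time"],s["tool_pos"],s["tcp_rot"],s["force"],s["opening"])
```

```text
6.7 [506.75357694 213.04747734 137.04180981] [ 1.79876680e+02  1.15381299e-01 -1.20334108e+01] [-0.0853045  -0.10877474  0.10455703] 51.31234565427232
```

View pics/wrist7.png

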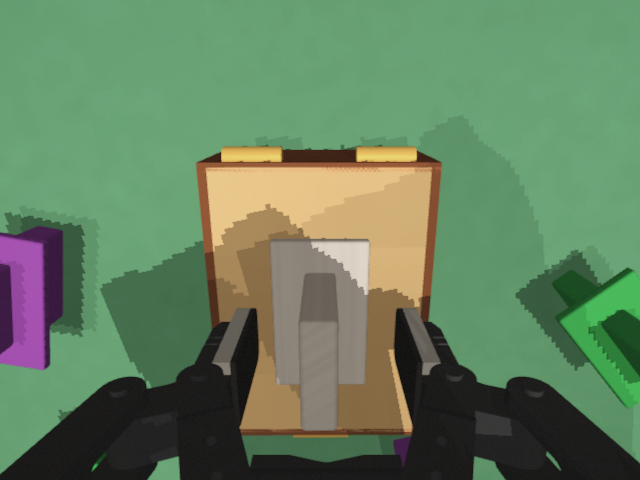

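step_arm --deltas '[{"xyz":[0,0.16,0.1],"twist":[0,0,0],"claw":0.6},{"xyz":[0,0,0],"twist":[0,0,0],"claw":0},{"xyz":[0,0,0],"twist":[0,0,0],"claw":0},{"xyz":[0,0,0],"twist":[0,0,0],"claw":0},{"xyz":[0,0,0],"twist":[0,0,0],"claw":0}]'

```text
time: 7.12
tool_pos: [507.4, 216.5, 140.1]
tcp_rot: [-179.9, -0.1, -12.0]
force: [-0.8, -0.7, 12.0]
opening: 11.0
```

step_arm --deltas '[{"xyz":[0,0,0],"twist":[0,0,0],"claw":0},{"xyz":[0,0,0],"twist":[0,0,0],"claw":0}]'

```text
time: 7.28
tool_pos: [507.5, 216.5, 140.1]
tcp_rot: [-179.9, -0.1, -12.0]
force: [-3.3, -1.5, 13.4]
opening: 11.3
```

Run:
```python
from h import *
grab("wrist","wrist8")
s=read_state();print(s["time"],s["tool_pos"],s["tcp_rot"],s["force"],s["opening"])
```

```text
7.3333 [507.4433335  216.53105323 140.09819668] [-1.79944254e+02 -5.22583983e-02 -1.19953808e+01] [-1.65940287 -1.46257668 13.28407081] 11.012692677456197
```

View pics/wrist8.png

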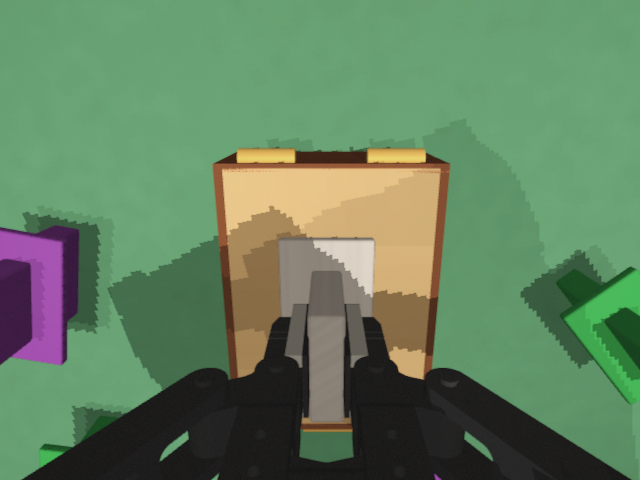

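step_arm --deltas '[{"xyz":[0,0,1],"twist":[0,0,0],"claw":0},{"xyz":[0,0,2],"twist":[0,0,0],"claw":0},{"xyz":[0,0,2.5],"twist":[0,0,0],"claw":0},{"xyz":[0,0,2.5],"twist":[0,0,0],"claw":0},{"xyz":[0,0,2],"twist":[0,0,0],"claw":0}]'

```text
time: 7.75
tool_pos: [507.2, 216.3, 241.5]
tcp_rot: [-180.0, -0.1, -12.0]
force: [0.7, 0.8, -1.0]
opening: 10.9
```

step_arm --deltas '[{"xyz":[0.71,-2.1,0],"twist":[0,0,1.35],"claw":0},{"xyz":[0.71,-2.1,0],"twist":[0,0,1.35],"claw":0},{"xyz":[0.71,-2.1,0],"twist":[0,0,1.35],"claw":0},{"xyz":[0.71,-2.1,0],"twist":[0,0,1.35],"claw":0},{"xyz":[0.71,-2.1,0],"twist":[0,0,1.35],"claw":0}]'

```text
time: 8.17
tool_pos: [542.8, 110.4, 239.9]
tcp_rot: [-180.0, -0.0, -5.2]
force: [0.2, -0.5, -1.4]
opening: 10.9
```

step_arm --deltas '[{"xyz":[0.71,-2.1,0],"twist":[0,0,1.35],"claw":0},{"xyz":[0.71,-2.1,0],"twist":[0,0,1.35],"claw":0},{"xyz":[0.71,-2.1,0],"twist":[0,0,1.35],"claw":0},{"xyz":[0.71,-2.1,0],"twist":[0,0,1.35],"claw":0},{"xyz":[0.71,-2.1,0],"twist":[0,0,1.35],"claw":0}]'

```text
time: 8.58
tool_pos: [578.3, 5.2, 239.8]
tcp_rot: [180.0, -0.0, 1.6]
force: [-0.0, 0.0, -1.9]
opening: 10.7
```

step_arm --deltas '[{"xyz":[0.71,-2.1,0],"twist":[0,0,1.35],"claw":0},{"xyz":[0.71,-2.1,0],"twist":[0,0,1.35],"claw":0},{"xyz":[0.71,-2.1,0],"twist":[0,0,1.35],"claw":0},{"xyz":[0.71,-2.1,0],"twist":[0,0,1.35],"claw":0},{"xyz":[0.71,-2.1,0],"twist":[0,0,1.35],"claw":0}]'

```text
time: 9.0
tool_pos: [613.7, -99.7, 239.9]
tcp_rot: [180.0, -0.0, 8.3]
force: [0.1, 0.6, -1.6]
opening: 10.9
```

step_arm --deltas '[{"xyz":[0,0,0],"twist":[0,0,0],"claw":0},{"xyz":[0,0,0],"twist":[0,0,0],"claw":0}]'

```text
time: 9.17
tool_pos: [613.5, -99.9, 239.6]
tcp_rot: [180.0, -0.0, 8.1]
force: [-0.8, 1.1, -2.0]
opening: 10.7
```

Run:
```python
from h import *
for n in ["wrist","scene","side"]: grab(n,n+"9")
s=read_state();print(s["time"],s["tool_pos"],s["tcp_rot"],s["force"],s["opening"])
```

```text
9.3167 [613.48709158 -97.50795545 239.31405618] [-1.79973016e+02 -5.40922223e-03  8.29869008e+00] [ 0.55495577  0.5752667  -2.01467773] 10.965858180084448
```

View pics/wrist9.png

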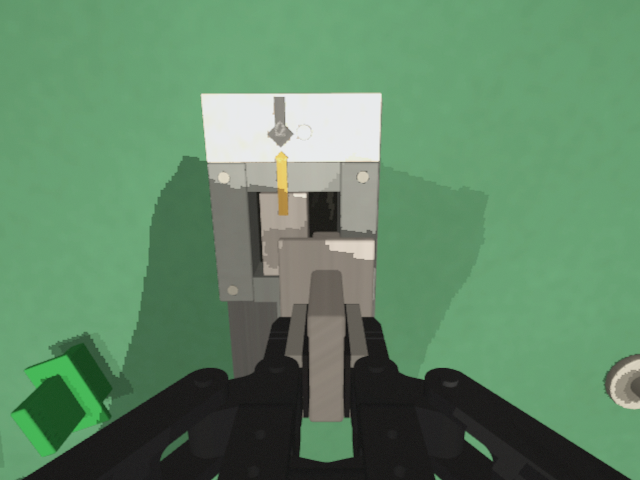

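View pics/scene9.png

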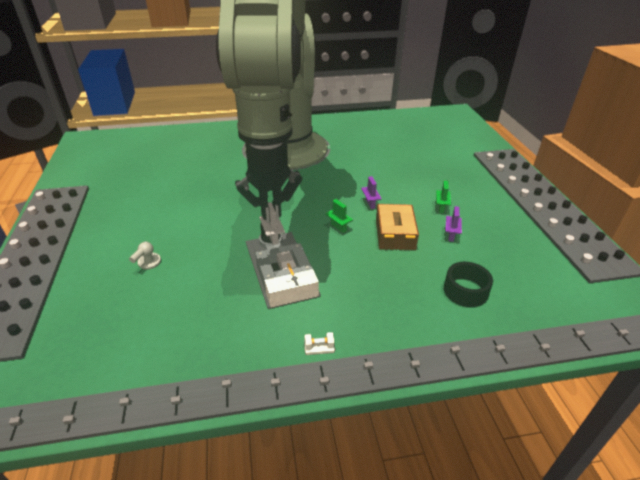

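Run:
```python
from h import *
im=cv2.imread("pics/wrist9.png")[85:325,195:395]
im=np.clip(im.astype(float)*1.6,0,255).astype(np.uint8)
cv2.imwrite("pics/c10.png",cv2.resize(im,None,fx=2.5,fy=2.5,interpolation=cv2.INTER_CUBIC))
w=load("wrist9");print(w["xyz"],w["attitude"])
```

```text
[692.00783366 -88.81877865 309.12271092] [-1.79491241e+01 -5.58113138e-02 -8.19245990e+01]
```

View pics/c10.png

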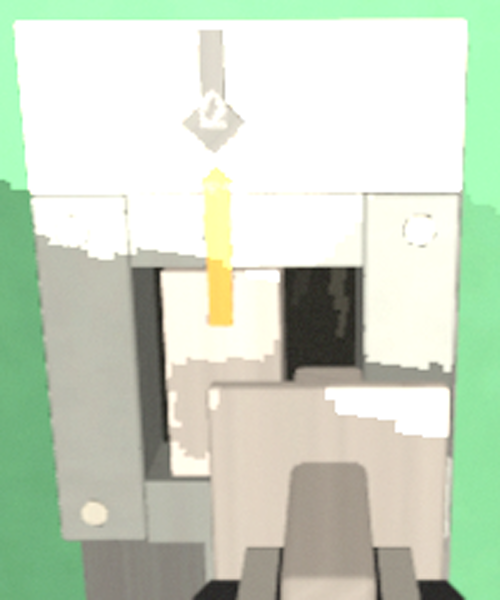

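Run:
```python
from h import *
w=load("wrist9")
f=lambda x,y:(195+(x+.5)/2.5-.5,85+(y+.5)/2.5-.5)
s=[plane(w,*f(*p),50)[:2] for p in [(73,231),(419,230),(93,513)]]
O=(s[1]+s[2])/2; e=s[0]-s[2]; e/=np.linalg.norm(e); e2=s[0]-s[1]; print([np.linalg.norm(s[0]-s[2]),np.linalg.norm(e2)],O,np.degrees(np.arctan2(e[1],e[0])),np.degrees(np.arctan2(-e2[0],e2[1])))
# combined axis
B=np.array([[e[0],e[1]],[-e[1],e[0]]])
for zt in (152.6,154.6,156.6):
    L,R=[plane(w,*f(*p),zt)[:2] for p in [(209,385),(449,387)]]
    d=L-R; ang=np.degrees(np.arctan2(-d[0],d[1])); n=np.array([d[1],-d[0]])/np.linalg.norm(d)
    C=(L+R)/2-32*n
    print(zt,np.linalg.norm(d),C,"ang",ang,"in bay",B@(C-O))
for k,p,z in [("ptr",(217,170),51.5),("root",(220,324),51.5),("atip",(214,153),52),("opR",(362,266),50),("carR",(280,268),50),("carL",(162,268),50),("opL",(136,268),50)]: print(k,B@(plane(w,*f(*p),z)[:2]-O))
```

```text
[np.float64(76.05986384494994), np.float64(85.57483962544254)] [611.0778769  -79.87681875] 7.837985108450391 8.232183530577563
152.6 37.57868129386562 [ 611.79627283 -100.20414924] ang 7.55763315550357 in bay [ -2.0604019  -20.23539477]
154.6 37.09851223631168 [ 612.41585758 -100.11244853] ang 7.5576331555034235 in bay [ -1.43410008 -20.22904501]
156.6 36.61834317875777 [ 613.03544234 -100.02074783] ang 7.557633155503444 in bay [ -0.80779826 -20.22269525]
ptr [52.85494876  6.5983053 ]
root [14.59993726  6.93206126]
atip [56.91048468  7.152215  ]
opR [ 29.27194773 -28.81513002]
carR [28.68540718 -8.31411126]
carL [28.56871285 21.19206425]
opL [28.54300402 27.69254491]
```

step_arm --deltas '[{"xyz":[0.17,0.19,0],"twist":[0,0,0.4],"claw":0},{"xyz":[0,0,-2],"twist":[0,0,0],"claw":0},{"xyz":[0,0,-2],"twist":[0,0,0],"claw":0},{"xyz":[0,0,-1],"twist":[0,0,0],"claw":0},{"xyz":[0,0,0],"twist":[0,0,0],"claw":0}]'

```text
time: 9.73
tool_pos: [614.5, -95.8, 187.1]
tcp_rot: [-179.9, 0.2, 8.7]
force: [-0.9, -0.3, -1.3]
opening: 11.1
```

Run:
```python
from h import *
for n in ["wrist","scene","side"]: grab(n,n+"10")
crop("wrist10",170,60,420,330,2.2,"c11");crop("scene10",230,190,330,310,5,"c12");crop("side10",260,170,380,280,6,"c13")
a=[cv2.imread(f"pics/c1{i}.png") for i in (1,2)]
s=read_state();print(s["time"],s["tool_pos"],s["tcp_rot"],s["force"],s["opening"])
```

```text
9.8833 [615.74612693 -96.53877726 189.92254593] [ 1.79988763e+02 -5.07500099e-02  8.66299201e+00] [-0.14785887  0.18682122 -1.58362881] 11.144283123068506
```

View pics/c11.png

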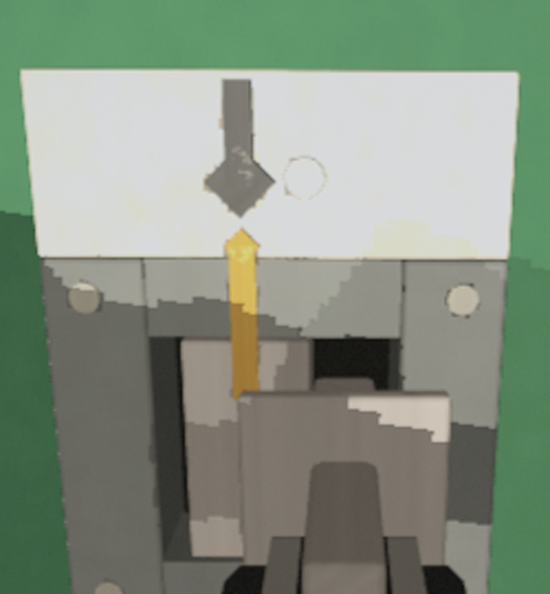

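View pics/c12.png

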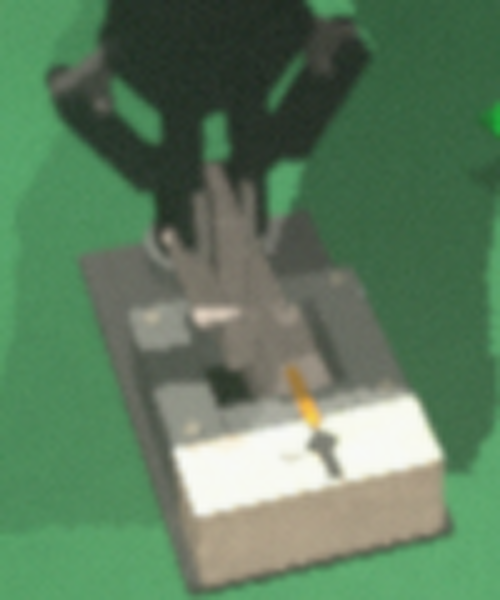

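View pics/c13.png

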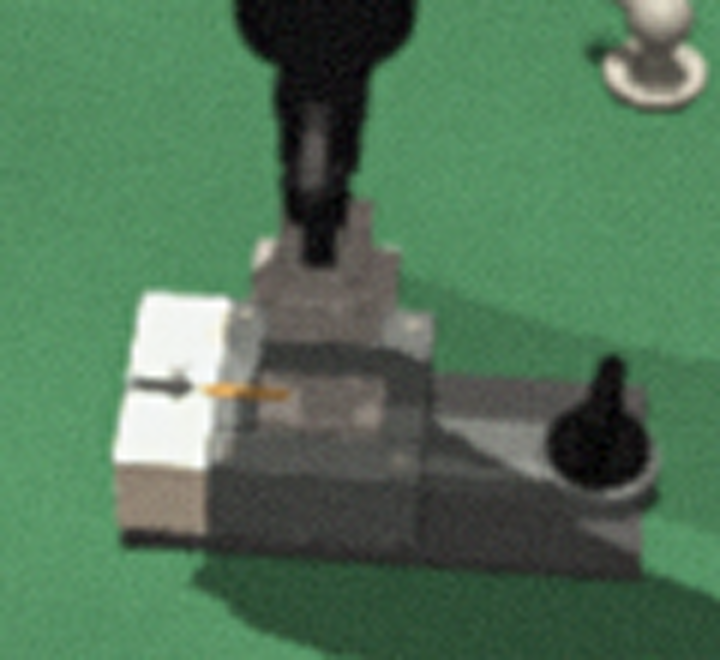

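Run:
```python
from h import *
w=load("wrist10");print(w["xyz"])
f=lambda x,y:(170+(x+.5)/2.2-.5,60+(y+.5)/2.2-.5)
s=[plane(w,*f(*p),50)[:2] for p in [(84,298),(463,300)]]
e2=s[0]-s[1]; print(np.linalg.norm(e2),np.degrees(np.arctan2(-e2[0],e2[1])))
y=e2/np.linalg.norm(e2);x=np.array([y[1],-y[0]]);O=(s[0]+s[1])/2-38*x;B=np.array([x,y]);print(O)
zt=w["xyz"][2]-309.12+151.5+0
for zt in (101,103,105):
    L,R=[plane(w,*f(*p),zt)[:2] for p in [(241,396),(449,396)]]
    d=L-R; n=np.array([d[1],-d[0]])/np.linalg.norm(d)
    print(zt,np.linalg.norm(d),"ang",np.degrees(np.arctan2(-d[0],d[1])),"bay",B@((L+R)/2-32*n-O))
    l,r=[plane(w,*f(*p),zt-37)[:2] for p in [(314,380),(376,380)]]; print("blade foot",B@(l-O),B@(r-O))
for k,p,z in [("ptr",(242,228),51.5),("root",(245,395),51.5),("atip",(240,216),52),("opR",(401,338),50),("carR",(312,338),50),("carL",(181,338),50),("opL",(150,338),50)]: print(k,B@(plane(w,*f(*p),z)[:2]-O))
```

```text
[693.13015848 -84.03116812 256.36033616]
86.07540427004146 8.360200286164925
[611.00588344 -80.14684896]
101 36.7894407356763 ang 8.669268219854773 bay [ -0.79076157 -16.38957775]
blade foot [23.0453333  -9.54967198] [ 23.11807034 -23.05062773]
103 36.31583927927495 ang 8.669268219854578 bay [ -0.15381585 -16.38399854]
blade foot [23.64464074 -9.61448675] [ 23.71662152 -22.975071  ]
105 35.84223782287361 ang 8.66926821985474 bay [  0.48312986 -16.37841932]
blade foot [24.24394818 -9.67930153] [ 24.3151727  -22.89951426]
ptr [54.13170623  6.53854555]
root [15.56328359  6.9603028 ]
atip [56.79416705  6.84592155]
opR [ 29.04765348 -29.17096426]
carR [28.93763255 -8.68352538]
carL [28.77567751 21.47477431]
opL [28.73734981 28.61192973]
```

step_arm --deltas '[{"xyz":[0.13,-0.21,0],"twist":[0,0,-0.3],"claw":0},{"xyz":[0,0,0],"twist":[0,0,0],"claw":0},{"xyz":[0,0,-0.6],"twist":[0,0,0],"claw":0},{"xyz":[0,0,-0.4],"twist":[0,0,0],"claw":0},{"xyz":[0,0,0],"twist":[0,0,0],"claw":0}]'

```text
time: 10.3
tool_pos: [616.2, -98.7, 178.0]
tcp_rot: [-180.0, 0.1, 8.4]
force: [-0.2, 0.0, -2.3]
opening: 11.4
```

Run:
```python
from h import *
grab("wrist","wrist11")
crop("wrist11",170,60,420,330,2.2,"c14")
s=read_state();print(s["time"],s["tool_pos"],s["tcp_rot"],s["force"],s["opening"])
```

```text
10.35 [616.31290096 -98.73698616 178.3911377 ] [-1.79982870e+02  5.93920095e-02  8.34881221e+00] [-0.9831079  -0.17596696 -2.00055666] 10.857742505894052
```

View pics/c14.png

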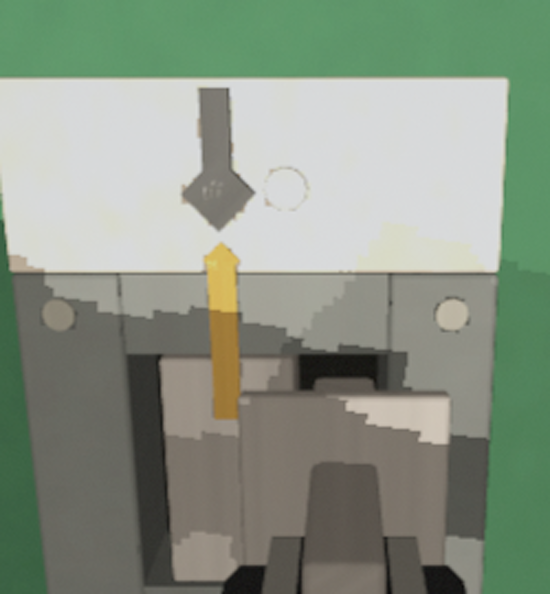

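step_arm --deltas '[{"xyz":[0.05,0.04,-0.5],"twist":[0,0,0],"claw":0},{"xyz":[0,0,-0.6],"twist":[0,0,0],"claw":0},{"xyz":[0,0,-0.7],"twist":[0,0,0],"claw":0},{"xyz":[0,0,-0.6],"twist":[0,0,0],"claw":0},{"xyz":[0,0,0],"twist":[0,0,0],"claw":0}]'

```text
time: 10.77
tool_pos: [616.5, -98.3, 153.3]
tcp_rot: [-180.0, 0.1, 8.4]
force: [-0.1, 0.2, -1.7]
opening: 11.3
```

Run:
```python
from h import *
grab("wrist","wrist12")
crop("wrist12",170,60,420,330,2.2,"c15")
s=read_state();print(s["time"],s["tool_pos"],s["tcp_rot"],s["force"],s["opening"])
```

```text
10.8167 [616.73003075 -98.35678303 154.05207721] [-1.79982011e+02  8.50312921e-02  8.35046831e+00] [-0.13597456 -0.3838271  -0.1967857 ] 10.832853076046224
```

View pics/c15.png

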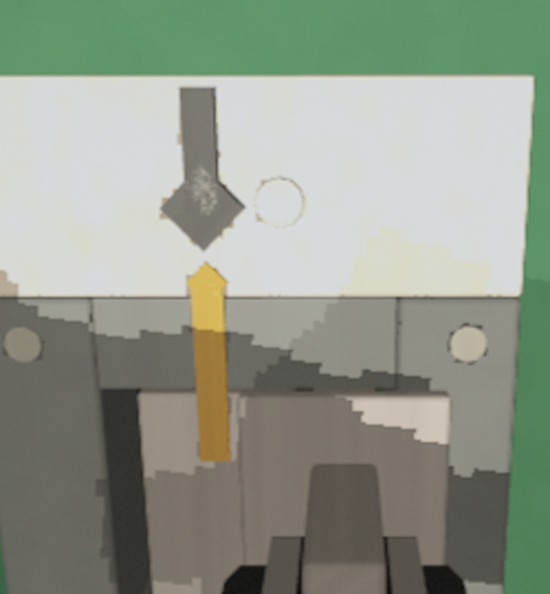

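step_arm --deltas '[{"xyz":[0,0,-0.4],"twist":[0,0,0],"claw":0},{"xyz":[0,0,-0.4],"twist":[0,0,0],"claw":0},{"xyz":[0,0,-0.3],"twist":[0,0,0],"claw":0},{"xyz":[0,0,0],"twist":[0,0,0],"claw":0},{"xyz":[0,0,0],"twist":[0,0,0],"claw":0}]'

```text
time: 11.23
tool_pos: [617.2, -98.4, 144.1]
tcp_rot: [180.0, -0.0, 8.3]
force: [-1.1, 0.4, 3.5]
opening: 10.9
```

step_arm --deltas '[{"xyz":[0,0,-0.2],"twist":[0,0,0],"claw":0},{"xyz":[0,0,0],"twist":[0,0,0],"claw":0},{"xyz":[0,0,0],"twist":[0,0,0],"claw":0}]'

```text
time: 11.48
tool_pos: [617.2, -98.4, 142.2]
tcp_rot: [180.0, -0.0, 8.3]
force: [0.1, -0.2, 4.2]
opening: 11.1
```

Run:
```python
from h import *
for n in ["wrist","scene","side"]: grab(n,n+"13")
crop("wrist13",170,60,420,330,2.2,"c16");crop("scene13",230,190,330,310,5,"c17");crop("side13",260,170,380,280,6,"c18")
s=read_state();print(s["time"],s["tool_pos"],s["tcp_rot"],s["force"],s["opening"])
```

```text
11.6333 [617.23410273 -98.44500483 142.18318569] [ 1.79995197e+02 -1.68472192e-02  8.34631985e+00] [-0.10668651 -0.54833816  3.98919753] 10.981366598052974
```

View pics/c16.png

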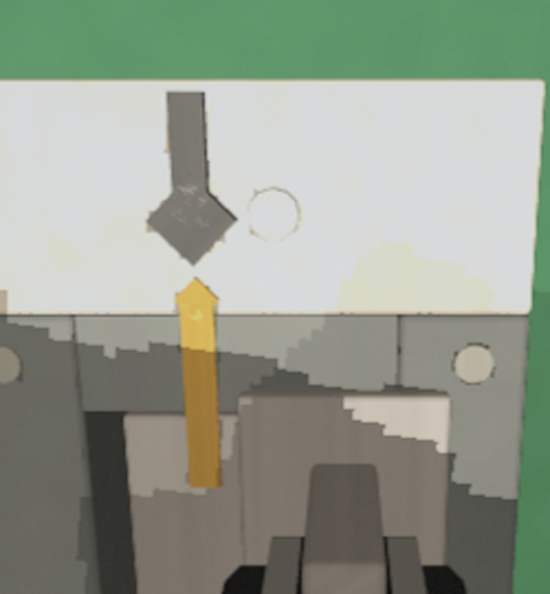

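View pics/c17.png

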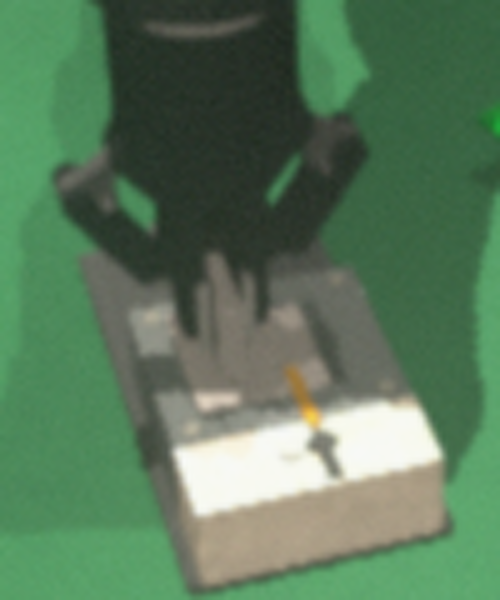

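View pics/c18.png

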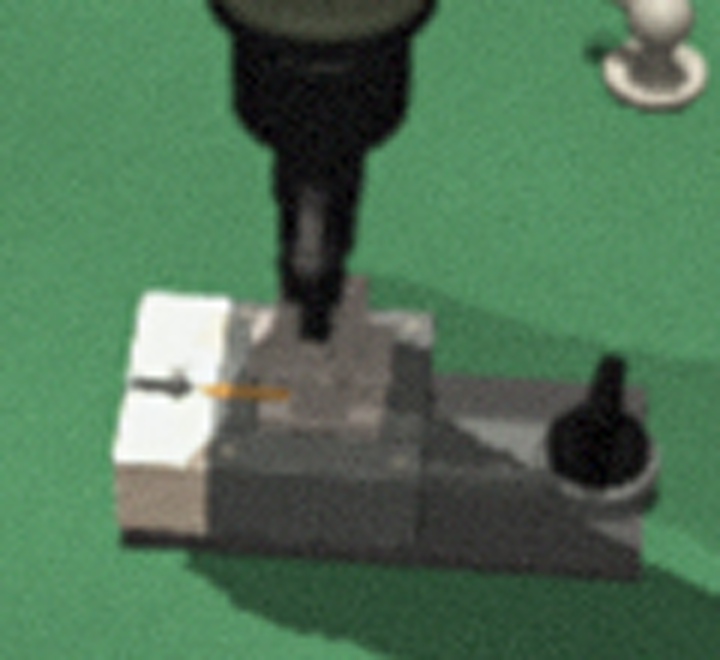

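step_arm --deltas '[{"xyz":[0,0,-0.15],"twist":[0,0,0],"claw":0},{"xyz":[0,0,0],"twist":[0,0,0],"claw":0},{"xyz":[0,0,0],"twist":[0,0,0],"claw":0}]'

```text
time: 11.88
tool_pos: [617.2, -98.4, 140.6]
tcp_rot: [180.0, -0.0, 8.3]
force: [-0.6, -0.7, 5.7]
opening: 10.9
```

step_arm --deltas '[{"xyz":[0,0,-0.1],"twist":[0,0,0],"claw":0},{"xyz":[0,0,0],"twist":[0,0,0],"claw":0},{"xyz":[0,0,0],"twist":[0,0,0],"claw":0}]'

```text
time: 12.13
tool_pos: [617.3, -98.4, 140.1]
tcp_rot: [-180.0, -0.0, 8.3]
force: [-3.5, 0.2, 14.1]
opening: 11.1
```

step_arm --deltas '[{"xyz":[0,0,-0.1],"twist":[0,0,0],"claw":0},{"xyz":[0,0,0],"twist":[0,0,0],"claw":0},{"xyz":[0,0,0],"twist":[0,0,0],"claw":0}]'

```text
time: 12.38
tool_pos: [617.3, -98.5, 140.1]
tcp_rot: [-180.0, -0.0, 8.3]
force: [-10.9, 2.3, 30.4]
opening: 11.1
```

step_arm --deltas '[{"xyz":[0,0,0.07],"twist":[0,0,0],"claw":0},{"xyz":[0,0,0],"twist":[0,0,0],"claw":0},{"xyz":[0,0,0],"twist":[0,0,0],"claw":0},{"xyz":[0,0,0],"twist":[0,0,0],"claw":0},{"xyz":[0,0,0],"twist":[0,0,0],"claw":0}]'

```text
time: 12.8
tool_pos: [617.2, -98.4, 140.1]
tcp_rot: [-180.0, -0.0, 8.3]
force: [-6.2, 1.2, 18.5]
opening: 11.0
```

Run:
```python
from h import *
for n in ["wrist","scene","side"]: grab(n,n+"14")
crop("wrist14",170,60,420,330,2.2,"c19");crop("side14",260,170,380,280,6,"c20")
s=read_state();print(s["time"],s["tool_pos"],s["tcp_rot"],s["force"],s["opening"])
```

```text
12.95 [617.27965099 -98.44388563 140.15645599] [ 1.79999868e+02 -3.72460956e-02  8.34671500e+00] [-5.79907456  0.40496027 18.07142868] 10.790247285778136
```

View pics/c19.png

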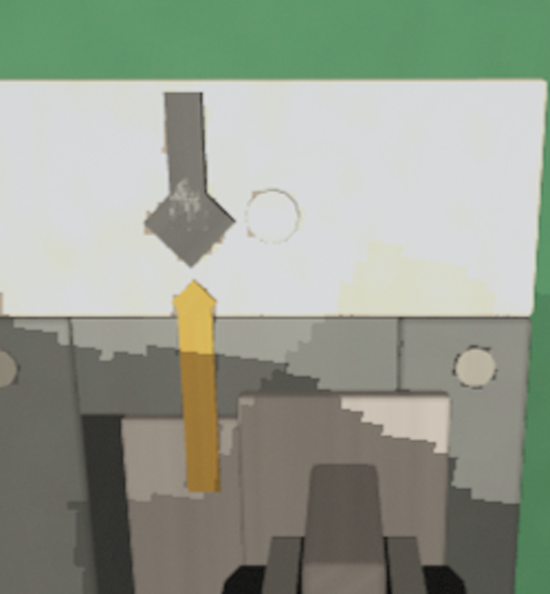

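View pics/c20.png

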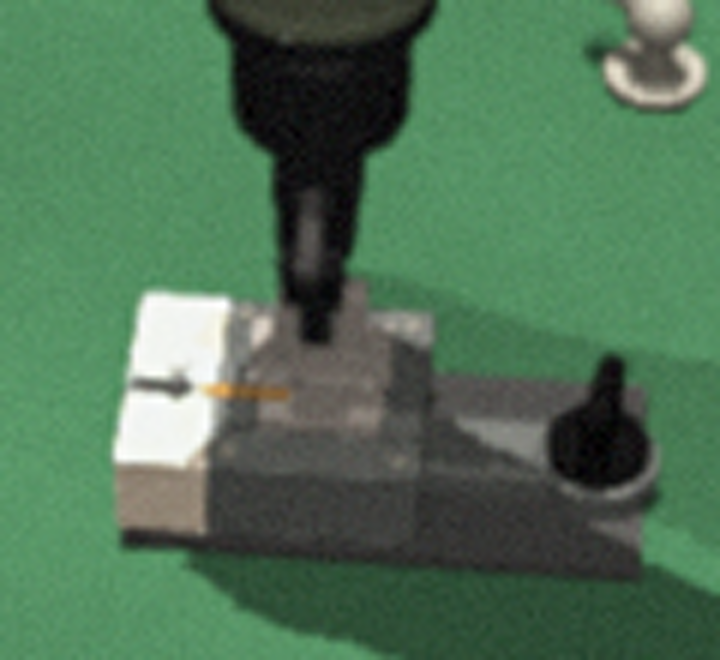

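Run:
```python
from h import *
w=load("wrist14")
f=lambda x,y:(170+(x+.5)/2.2-.5,60+(y+.5)/2.2-.5)
s=[plane(w,*f(*p),50)[:2] for p in [(2,369),(475,367)]]
e2=s[0]-s[1]; y=e2/np.linalg.norm(e2);x=np.array([y[1],-y[0]]);O=(s[0]+s[1])/2-38*x;B=np.array([x,y]);print(np.linalg.norm(e2),O,np.degrees(np.arctan2(-e2[0],e2[1])))
L,R=[plane(w,*f(*p),55)[:2] for p in [(240,395),(448,394)]]
d=L-R; n=np.array([d[1],-d[0]])/np.linalg.norm(d)
print(np.linalg.norm(d),"ang",np.degrees(np.arctan2(-d[0],d[1])),"bay",B@((L+R)/2-32*n-O))
for k,p,z in [("ptr",(195,280),51.5),("root",(204,491),51.5),("atip",(191,268),51.5)]: print(k,B@(plane(w,*f(*p),z)[:2]-O))
```

```text
85.08735949607124 [610.95324676 -80.63044277] 8.536296099243597
36.58062298997291 ang 8.572486551260631 bay [  2.48531168 -18.98477302]
ptr [54.24562511  6.71166503]
root [14.69135462  7.16808544]
atip [56.32975387  7.28828312]
```

All conditions check out: the flange is at x +2.5, y −19.0, and the pointer is about 0.5 mm from the arrow. I'm handing in while still holding.

Run:
```python
from rig import *
finish_job()
s=read_state();print(s["time"],s["tool_pos"],s["force"],s["opening"])
```

```text
the job is handed in; nothing more can be done
the job is handed in; nothing more can be done
```

I turned the black knob about 67° counter-clockwise so the pointer met the arrow. I then took the aluminium spacer from the box by its tab, slid it into the wide gap on the bay's −y side and pressed it until the flange was flush. I handed in at about 13 s, still gripping and pressing it; no verdict was reported.

**Last checks:**
- **Pointer:** about 0.1 to 0.6 mm from the arrow tip, against the 2 mm allowed.
- **Spacer position:** the flange sits about +2.5 mm along bay x and −19 mm along bay y. The spacer and the bay agree in angle to within about 0.1°.
- **Seating:** the tool stopped at z 140.1 mm, which matches the flange at 50 mm as it was in the box. The upward push rose from about 6 N to between 14 and 30 N over the last 2 mm of commanded travel. I eased off and it held at about 18 N.
- **Grip:** the fingers were closed on the tab with an 11 mm opening.
- **Bystanders:** the arm went nowhere near the fuse holder, the knuckle or the tape roll.

**Disagreements:**
- My measured flange width came out 1 to 2 mm smaller than stated.
- The tool position read up to 2 mm off, so I corrected the alignment from the wrist pictures.
- I mismatched left and right in one two-view height check on the tab. Its heights still averaged about 96 mm, against the 95 mm given.

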